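# Feel the gap of the tilt-out bin with a gauge blade

### The arm

A 7-joint arm with a two-finger parallel gripper is mounted at the origin on the work surface. World frame = base frame: x ahead of the robot, y to its left, z up, the work surface at z = 0. Lengths are in m, angles in rad, forces in N, time in s.
With the tool pointing down it reaches from about 0.425 to 0.975 m from the base axis. Payload 16.7 kg.
Tool frame: the origin (TCP) lies on the centre line of the jaws, within the pads' length; the fingertips stand 8 mm ahead of it and the grasp point (between the pads) lies 11 mm behind it; z points along the fingers, y is the line along which they close (so a half turn about z gives the same grasp; the last joint's range is limited). The gripper opens to 85 mm and grips with 20 to 120 N. Pads are 22 mm wide; open, the fingers measure 114 mm over their backs; the gripper's body (76 mm by 85 mm) begins 54 mm behind the grasp point. The pads swing forward as they close: fully open they stand 13 mm farther back than shut.
Start: joints at [-1.45, 0.426, 0.074, 1.606, -0.034, 1.111, -0.067], TCP at [0.181, 0.65, 0.239] pointing down, gripper open.
Joint ranges: [-2.85, 2.85], [-0.5, 2.14], [-1.23, 1.37], [0.21, 2.46], [-1.02, 4.16], [0.16, 2.05], [-2.73, 2.73]. Speed limits (rad/s): [1.89, 1.89, 2.39, 2.39, 3.01, 3.01, 3.01].

### API

Orientations are given as a unit quaternion [x, y, z, w].
In Python, from bench import manip, kinematics, eyes, sign_off, spotter gives the robot as it stands. Calls block until the motion is done:
- manip.movep(position, orientation): joint-space move of the TCP to a pose.
- manip.servo_line(position, rotation=None, feed=0.15, stop_force=None): straight line of the TCP; rotation=None keeps the orientation; feed is the mean speed in m/s. With stop_force (N) it stops when the force on the tool has changed by that much, and returns True; else False.
- manip.movej(angles): joint-space move.
- manip.set_gripper(opening, effort=None): finger opening in m; effort is the grip in N (None keeps the last); returns when the fingers have stopped.
- manip.hold(seconds).
- kinematics.solve_ik(position, orientation): joint angles nearest the present ones, or None.
- eyes.grab_frame(name): name is "scene" or "top" or "wrist"; returns a dict with "pixels" (384x512x3 uint8, blue, green, red), "range_z" (384x512 float32, m along the optical axis (not along the pixel's ray), 0 where there is no reading), "K" (3x3 intrinsics, pixels), "k1" (the pictures are not rectified: a ray, as slopes to the right and down, at radius r is drawn at 1 + k1 r^2 times it, then the intrinsics apply), "pose" (4x4, takes a point from camera to world coordinates); the wrist camera has in their place "tool_from_camera" (4x4, takes a point from camera to tool coordinates, whose origin is the TCP and whose axes are the flange's). Camera axes: x right, y up, looking along -z (the intrinsics and any distortion apply to the point x, -y, -z); pixel columns grow to the right and rows downward; lengths in m; the calibration is good to about 2 mm. A picture is of the moment at which its call begins: read the wrist's pose just before it.
A pose or a line that the arm cannot do raises manip.IKError and nothing moves.
- sign_off(): hands the job in; it is judged then, once.
Trained networks look in a picture, given as the dict that the camera call returned (one of the last four; its "shot" number tells which), for a name from the list of things; names that differ only in an ending like _2 or _b are one class to them, and where a whole thing is asked for, a point or a joint stands for the part that bears it (a point fixed in the world has none). Each returns a list of dicts, best first, with "confidence" (0 to 1); they miss things now and then, are a little off and sometimes report something else, mostly with a low value. They report only what shows in the picture. A call takes as long as a camera call. They do not tell look-alikes from the thing itself.
- spotter.boxes_of(label, picture): "box" ([left, top, width, height] in pixels, round what is visible of it).
- spotter.silhouettes(label, picture): "mask" (384x512 bool, what is visible of it) and "box" ([left, top, width, height] in pixels, round what is visible of it).
- spotter.landmark_of(label, picture): "centre" ([column, row] in pixels: a listed point, or the origin of a listed thing).
Readings, each from a call of its own:
- manip.get_clock(): time.
- manip.get_joint_positions(): joint angles.
- manip.get_joint_velocities(): joint speeds.
- manip.get_effort(): joint torques, N m.
- manip.get_eef_pos(): TCP position.
- manip.get_orientation(): TCP orientation.
- manip.get_force(): force on the tool from outside, world axes, zero at the start.
- manip.get_ft_torque(): the same for the moment, N m.
- manip.get_width(): finger opening in m.
- manip.get_gripper_force(): force on a finger pad.
Only numpy, scipy, OpenCV 4.12 (cv2) and the standard library are available. Lean on these libraries where they do the work, as an engineer would, in place of code of your own. Each camera call takes 0.05 s, during which the arm holds its last target. There are 200 camera calls.

### The job

Draw the gauge blade out of its slotted wooden holder and slide it straight down, flat, into the gap between the tilt-out bin's sprung front and the small fixed strike plate behind it, until it drags snugly against both, without prising the front open. Finish while still holding the gauge by its handle, upright, at that depth: do not let go. Leave the bottle, bowl, lid and spoon where they are.

Things in the scene. Friction and masses are not known exactly. Their poses are not given: they have to be found in the camera images.
- gauge: Gauge blade, loose, about 110 g, standing upright in the holder at the start. Flat steel blade 4 thick (own x) by 28 wide (own y) by 80 long, and on top of it a dark wooden handle block 14 (x) by 32 (y) by 38 high, so 118 mm tall in all. Origin: centre of the blade's lower end (its tip); z up along the blade; the handle spans z 80 to 118 mm. Symmetric under a half turn about z.
- holder: Fixed wooden block 60 (x) by 70 (y) by 58 mm high, with one blind slot 5.5 (x) by 30 (y) mm in the middle of its top, 46 mm deep. Origin: centre of the underside. Draw the gauge straight up about 50 mm to clear it.
- bin: Fixed tilt-out steel bin. Origin on the table; own -x is its front, roughly towards the robot, +x its back. Its closed case spans x 16 to 134 mm, y -90 to 90 mm and is 104 mm high. A bar handle on the tilting front reaches to x = -55 mm, at 55 to 75 mm height.
- strike: Fixed dark steel strike plate, 50 mm wide (own y), just behind the middle of the bin's tilting front. Origin on the table directly below its front face, which is the upright plane x = 0 and spans heights 48 to 110 mm; own -x points out of this face towards the tilting front. Axes parallel to the bin's. Above 110 mm a 45 degree lip leads back (+x) and up to 116 mm.
- strike_edge (a point): The middle of the strike plate's front face at its top edge, 110 mm above the table: the rear side of the gap's mouth.
- front_edge (a point): Middle of the top edge of the tilting front's inner face, 110 mm above the table: the front side of the gap's mouth; above it a lip flares forward (-x) and up to 115 mm. The gap here is 7.5 to 10.5 mm wide, drawn anew each time, and narrows downwards by 0.14 mm per mm, so a 4 mm blade begins to drag 25 to 46 mm below the edge; feel for it.
- bin_front: The bin's tilting front, 180 mm wide, 5 mm steel; origin at mid hinge, along y at its foot. At rest on its stop; its top leans out to -x against a spring, 11 N m/rad: a touching blade is pinched with about 1 N, plus 2 to 6 N per mm it pushes the front out. Drag on a descending blade is 1.5 to 2 times the pinch; 5 to 12 N with both plates touching is snug. Held clear of the strike plate, it feels only the front.
- bottle: Green glass bottle with a stopper cap, 64 mm across, 230 mm high, loose; origin under its centre. Leave alone.
- bowl: White ceramic bowl, 130 mm across, 55 mm high, loose; origin under its centre. Leave alone.
- lid: Aluminium lid lying flat, 100 mm across, 31 mm high with its knob, loose; origin under its centre. Leave alone.
- spoon: Pink plastic measuring spoon lying flat, about 130 mm long, loose; origin under its middle. Leave alone.
There are look-alikes about, which are no part of the job. There is more than one size of the holder; the job needs the smaller. Of the things that look like the gauge, the larger one is meant.

How it is judged:
On the way, in this order (a step that is already met when the one before it is completed fails the run):
1. the gauge is drawn up out of the holder's slot, held in the fingers (z of gauge in the frame of holder above 0.06 m and contact force between the fingers and gauge above 1 N), for 0.1 s.
2. the blade's tip is in the mouth of the gap, flat between front and strike plate (x of gauge in the frame of strike between -0.014 and 0.003 m and y of gauge in the frame of strike between -0.016 and 0.016 m and angle between the x axis of gauge and the x axis of strike, either way round below 0.15 rad and height (world z) of gauge below 0.106 m and contact force between the fingers and gauge above 1 N), for 0.1 s.
At the end, for the whole second after the job is handed in: The gauge is still gripped (over 2 N) and at rest, upright within 0.1 rad, flat to the strike plate within 0.15 rad and within 16 mm of its middle, its tip over 22 mm below the gap's edge, pinched by the front with 1.2 to 12 N and bearing on the strike plate with 0.4 to 25 N (x of gauge in the frame of strike between -0.014 and 0.003 m and y of gauge in the frame of strike between -0.016 and 0.016 m and angle between the x axis of gauge and the x axis of strike, either way round below 0.15 rad and height (world z) of gauge between 0.03 and 0.088 m and angle between gauge's own z axis and vertical below 0.1 rad and contact force between gauge and bin_front between 1.2 and 12 N and contact force between gauge and strike between 0.4 and 25 N and contact force between the fingers and gauge above 2 N and linear speed of gauge below 0.01 m/s); the arm keeps its last pose, push and grip.
It fails at once if the bin's front is prised open (its top edge pushed out more than 12 mm) (distance of front_edge from where it was at the start of the episode above 0.012 m).
It fails at once if a bystander is moved more than 30 mm (distance of any of bottle, bowl, lid, spoon from where it was at the start of the episode above 0.03 m).
It also fails if it takes over 42 s, if anything falls off the work surface, if the arm or the gripper's body presses on something with over 40 N, if the wrist force passes 120 N, or if a joint passes its speed limit or range.

## Working session

There is one attempt and no reset: what is moved stays moved. The work goes in short steps, each a Python script; the robot and the scene stay as the last script left them, time stands still between calls to the robot, and variables do not carry over. Pictures are saved under pics/ and viewed, at most 10 in all, crops included, and the job is handed in when it is done.

```bash
ls; mkdir -p pics
cat > h.py <<'E'
import numpy as np, cv2
from bench import manip, kinematics, eyes, sign_off, spotter
from scipy.spatial.transform import Rotation as R
def cloud(f, T=None):
    T=f["pose"] if T is None else T
    K=np.array(f["K"]);k1=f["k1"];h,w=f["range_z"].shape
    u,v=np.meshgrid(np.arange(w),np.arange(h))
    xd=(u-K[0,2])/K[0,0];yd=(v-K[1,2])/K[1,1]
    x,y=xd.copy(),yd.copy()
    for _ in range(8):
        s=1+k1*(x*x+y*y);x=xd/s;y=yd/s
    z=f["range_z"].astype(float)
    P=np.stack([x*z,-y*z,-z,np.ones_like(z)],-1)@np.array(T).T
    P=P[...,:3];P[z==0]=np.nan
    return P
def tool():
    T=np.eye(4);T[:3,:3]=R.from_quat(manip.get_orientation()).as_matrix();T[:3,3]=manip.get_eef_pos();return T
def wrist():
    T=tool();f=eyes.grab_frame("wrist");return f,T@np.array(f["tool_from_camera"])
E
python3 - <<'E'
from h import *
ims=[]
for n in ["scene","top"]:
    f=eyes.grab_frame(n);P=cloud(f);np.savez(f"{n}.npz",P=P,px=f["pixels"]);cv2.imwrite(f"pics/{n}.png",f["pixels"])
    for l in ["gauge","holder","bin","strike","bin_front","bottle","bowl","lid","spoon"]:
        for d in spotter.silhouettes(l,f):
            if d["confidence"]<.3: continue
            p=P[d["mask"]];p=p[~np.isnan(p[:,0])]
            print(n,l,round(d["confidence"],2),np.round(d["box"]),"lo",np.percentile(p,5,axis=0).round(3),"hi",np.percentile(p,95,axis=0).round(3))
    for l in ["strike_edge","front_edge"]:
        for d in spotter.landmark_of(l,f):
            c=d["centre"];print(n,l,d["confidence"],c,P[int(c[1]),int(c[0])].round(3))
    ims.append(f["pixels"])
print(manip.get_clock(),manip.get_orientation())
E
```

```text
pics
scene gauge 0.63 [221. 189.   5.  20.] lo [ 0.512 -0.088  0.006] hi [ 0.532 -0.078  0.089]
scene gauge 0.63 [284.  99.  19.  49.] lo [0.471 0.381 0.03 ] hi [0.519 0.416 0.208]
scene gauge 0.6 [194. 186.   7.  22.] lo [ 0.483 -0.177  0.059] hi [ 0.498 -0.147  0.13 ]
scene holder 0.81 [166. 171.  33.  34.] lo [ 0.32  -0.15   0.008] hi [ 0.398 -0.061  0.082]
scene bin 0.74 [243. 146.  60.  56.] lo [0.493 0.065 0.005] hi [0.649 0.24  0.106]
scene strike 0.6 [258. 149.   7.  14.] lo [0.508 0.122 0.098] hi [0.526 0.17  0.113]
scene bin_front 0.64 [288.  97.  12.  53.] lo [0.468 0.381 0.021] hi [0.52  0.421 0.212]
scene bin_front 0.62 [243. 144.  23.  45.] lo [0.475 0.058 0.024] hi [0.526 0.213 0.114]
scene bin_front 0.6 [258. 150.   5.  12.] lo [0.496 0.121 0.096] hi [0.526 0.172 0.113]
scene bottle 0.96 [285.  96.  15.  50.] lo [0.473 0.381 0.032] hi [0.519 0.415 0.215]
scene bowl 0.58 [112. 245.  44.  38.] lo [ 0.43  -0.493  0.004] hi [ 0.543 -0.387  0.055]
scene lid 0.61 [308. 197.  27.  15.] lo [ 0.728  0.08  -0.   ] hi [0.812 0.167 0.027]
scene spoon 0.72 [271. 246.  38.  26.] lo
[... 591 characters left out ...]
17]
top bin_front 0.78 [177. 211.  56.  23.] lo [0.455 0.077 0.066] hi [0.51  0.208 0.117]
top bin_front 0.71 [ 98. 208.  38.  18.] lo [0.459 0.386 0.029] hi [0.507 0.424 0.23 ]
top bottle 0.82 [ 97. 210.  37.  18.] lo [0.458 0.386 0.023] hi [0.506 0.428 0.231]
top bowl 0.89 [379. 203.  39.  43.] lo [ 0.434 -0.494  0.003] hi [ 0.537 -0.394  0.055]
top lid 0.98 [204. 119.  26.  36.] lo [0.727 0.088 0.003] hi [0.807 0.168 0.027]
top spoon 0.55 [300. 103.  17.  38.] lo [ 0.765 -0.185 -0.001] hi [ 0.871 -0.139  0.022]
top strike_edge 0.58 [203.0, 215.8] [0.504 0.156 0.086]
top front_edge 0.78 [204.6, 218.4] [0.492 0.149 0.114]
1.2 [ 1.35020327e-01  9.90842829e-01 -4.44648043e-06 -1.91335143e-05]
```

View pics/scene.png

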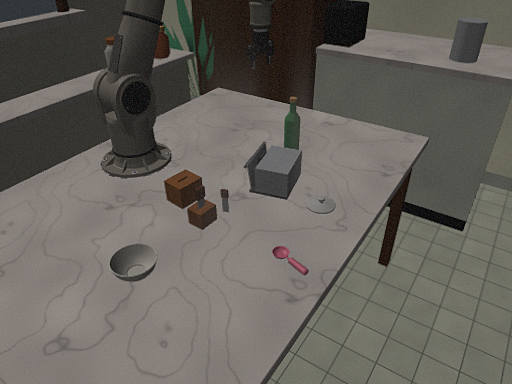

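View pics/top.png

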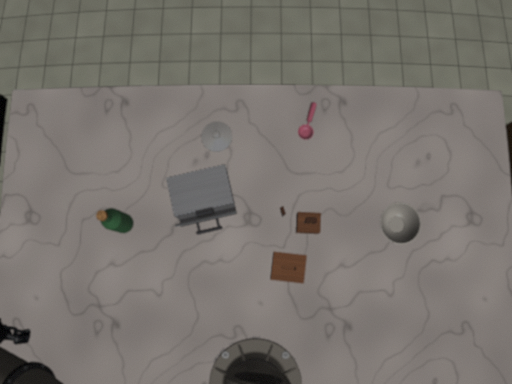

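Candidates for the gauge are the blade in the small holder (scene 198,197; top 309,220; top at z≈0.13) and the loose, smaller one standing at scene 224,199 (z≈0.09). The holders are the small one (top 308,223) and the large empty one (top 289,267). I choose the gauge in the small holder, and next I'll go above it and check in a close view.

```bash
cat >> h.py <<'E'
def down(a):
    """tool z down, tool y at world angle a (mod pi, nearest present joint 7 middle)"""
    out=[]
    for b in (a,a+np.pi):
        y=np.array([np.cos(b),np.sin(b),0]);z=np.array([0,0,-1.]);out.append(R.from_matrix(np.c_[np.cross(y,z),y,z]).as_quat())
    return out
def go(p,a,joint=True):
    c=[(q,kinematics.solve_ik(p,q)) for q in down(a)];c=[x for x in c if x[1] is not None]
    q=min(c,key=lambda x:abs(x[1][6]))[0]
    manip.movep(p,q) if joint else manip.servo_line(p,q)
    return q
E
python3 - <<'E'
from h import *
p=manip.get_eef_pos();manip.servo_line([p[0],p[1],.40],feed=.3)
go([.487,-.157,.36],0)
f,T=wrist();P=cloud(f,T);np.savez("w1.npz",P=P,px=f["pixels"]);cv2.imwrite("pics/w1.png",f["pixels"])
for l in ["gauge","holder"]:
    for d in spotter.silhouettes(l,f):
        p=P[d["mask"]];p=p[~np.isnan(p[:,0])];t=p[p[:,2]>np.percentile(p[:,2],98)-.006]
        print(l,d["confidence"],d["box"],len(t),t[:,2].mean() if len(t) else 0)
        if len(t)>10:
            print(cv2.minAreaRect((t[:,:2]*1000).astype(np.float32)))
print(manip.get_clock(),manip.get_joint_positions(),manip.get_width())
E
```

```text
gauge 0.63 [248.9, 148.8, 10.9, 24.9] 210 0.12910931661132885
((489.8736572265625, -156.54835510253906), (30.909677505493164, 12.775468826293945), 89.93001556396484)
gauge 0.51 [268.5, 98.0, 15.3, 9.0] 112 0.08765759699551302
((521.045654296875, -77.20075225830078), (23.803770065307617, 9.427722930908203), 17.83365821838379)
holder 0.67 [136.7, 79.0, 72.0, 72.0] 3525 0.08004983504745682
((354.9691467285156, -94.7807388305664), (96.64105224609375, 85.33592987060547), 83.27711486816406)
holder 0.63 [233.3, 128.5, 40.1, 47.0] 1255 0.05735094428695478
((489.7576599121094, -157.41729736328125), (70.52481842041016, 60.18532943725586), 86.64169311523438)
5.0667 [-1.50077227 -0.48157832  1.32429589  1.85138598  0.47110844  1.43339141
 -0.27573345] 0.08525353929748815
```

View pics/w1.png

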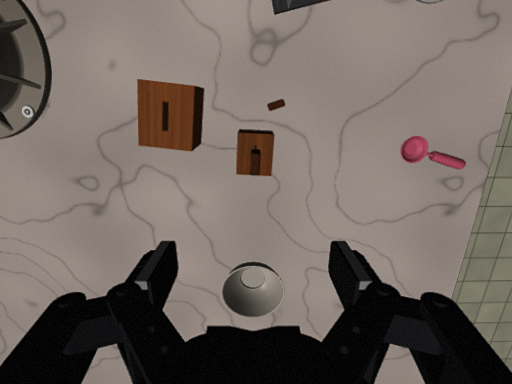

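Run:
```python
from h import *
p=np.array(manip.get_eef_pos());q=R.from_quat(manip.get_orientation())
for d in (.1,-.1,.3,.6):
    r=R.from_euler('z',d);print(d,kinematics.solve_ik(r.apply(p),(r*q).as_quat()))
for n,pp in dict(grasp=[.49,-.157,.10],lift=[.49,-.157,.2],bin=[.505,.15,.24],ins=[.505,.15,.16]).items():
    for a in (-.035,.15,-.25):
        for qq in down(a): 
            s=kinematics.solve_ik(pp,qq); print(n,a,None if s is None else s.round(2))
D=np.load("scene.npz");T=np.load("top.npz")
W=np.load("w1.npz")["P"]
for P,n in ((D["P"],"s"),(T["P"],"t"),(W,"w")):
    m=(P[...,2]>.095)&(P[...,2]<.108)&(P[...,0]>.52)&(P[...,0]<.68)&(P[...,1]>.02)&(P[...,1]<.28)
    if m.sum()>20: print(n,m.sum(),cv2.minAreaRect((P[m][:,:2]*1000).astype(np.float32)))
```

```text
0.1 [-1.59715405 -0.47146789  1.32989619  1.8514275   0.46236691  1.42752981
 -0.26593861]
-0.1 [-1.40113885 -0.48259471  1.32373411  1.85138173  0.47198405  1.43398577
 -0.27671513]
0.3 [-1.7882129  -0.44580783  1.34422442  1.85152648  0.43992487  1.41307065
 -0.240837  ]
0.6 [-1.17773779  0.04872257  0.80878752  1.84041356 -0.03656529  1.26735567
  0.24180978]
grasp -0.035 [-0.47  0.47  0.83  2.12 -0.51  0.76  0.65]
grasp -0.035 [-0.69  0.71  1.21  2.13 -0.87  0.93 -2.15]
grasp 0.15 [-0.47  0.47  0.83  2.12 -0.51  0.76  0.83]
grasp 0.15 [-0.69  0.71  1.21  2.13 -0.87  0.93 -1.96]
grasp -0.25 [-0.47  0.47  0.83  2.12 -0.51  0.76  0.43]
grasp -0.25 [-0.69  0.71  1.21  2.13 -0.87  0.93 -2.36]
lift -0.035 [-0.66  0.33  1.03  2.04 -0.35  0.95  0.53]
lift -0.035 [-0.77  0.45  1.23  2.05 -0.51  1.   -2.46]
lift 0.15 [-0.52  0.27  0.83  2.04 -0.25  0.93  0.6 ]
lift 0.15 [-0.77  0.45  1.23  2.05 -0.51  1.   -2.27]
lift -0.25 [-0.66  0.33  1.03  2.04 -0.35  0.95  0.31]
lift -0.25 [-0.77  0.45  1.23  2.05 -0.51  1.   -2.67]
bin -0.035 [-0.96  0.2   0.63  1.96 -0.14  1.02 -0.29]
bin -0.035 [ 0.45  0.33 -1.02  1.89  0.32  1.09  2.4 ]
bin 0.15 [-0.96  0.2   0.63  1.96 -0.14  1.02 -0.11]
bin 0.15 [ 0.45  0.33 -1.02  1.89  0.32  1.09  2.59]
bin -0.25 [-0.96  0.2   0.63  1.96 -0.14  1.02 -0.51]
bin -0.25 [ 0.45  0.33 -1.02  1.89  0.32  1.09  2.19]
ins -0.035 [-0.94  0.32  0.64  2.04 -0.25  0.85 -0.19]
ins -0.035 [ 0.42  0.46 -1.02  1.97  0.47  0.98  2.27]
ins 0.15 [-0.94  0.32  0.64  2.04 -0.25  0.85 -0.01]
ins 0.15 [-1.33  0.61  1.26  2.06 -0.71  1.   -2.69]
ins -0.25 [-0.94  0.32  0.64  2.04 -0.25  0.85 -0.41]
ins -0.25 [ 0.42  0.46 -1.02  1.97  0.47  0.98  2.06]
s 909 ((569.7119140625, 157.78042602539062), (140.77647399902344, 185.33192443847656), 12.841939926147461)
t 2043 ((574.8886108398438, 165.91934204101562), (123.60010528564453, 178.74525451660156), 13.36328125)
```

The picture confirms it. The gauge handle at (255,158) sits in the small holder at (255,152), the smaller loose one is at (276,104) and the large empty holder at (168,115). The arm's elbow is awkwardly placed, so I'll reconfigure it and then grasp.

Run:
```python
from h import *
manip.movej([.16,.15,.07,1.75,-.03,1.24,-.07]);print(manip.get_eef_pos(),manip.get_clock())
a=-.03
q=go([.4899,-.1567,.24],a);print(manip.get_joint_positions().round(2),manip.get_clock())
manip.set_gripper(.05,30)
manip.servo_line([.4899,-.1567,.100],feed=.12)
print(manip.get_force(),manip.get_width())
manip.set_gripper(0.0,60)
print(manip.get_force(),manip.get_width(),manip.get_gripper_force(),manip.get_clock(),manip.get_eef_pos())
```

```text
[ 0.52573676 -0.17789792  0.34217429] 7.4167
[ 0.16  0.16  0.03  1.96 -0.    1.02  0.16] 7.9333
[ 0.58420001 -0.01831756 -0.81655381] 0.050026043621620574
[-1.50092712  0.15087915  5.93162082] 0.013588663410911077 58.29628050327301 10.1 [ 0.49018096 -0.15677203  0.10045529]
```

Run:
```python
from h import *
manip.servo_line([.4899,-.1567,.30],feed=.15)
print(manip.get_force(),manip.get_width(),manip.get_gripper_force(),manip.get_clock())
go([.44,.135,.32],.229)
print(manip.get_joint_positions().round(2),manip.get_clock(),manip.get_eef_pos())
f,T=wrist();P=cloud(f,T);np.savez("w2.npz",P=P,px=f["pixels"],T=T,K=f["K"],k1=f["k1"]);cv2.imwrite("pics/w2.png",f["pixels"])
for l in ["strike_edge","front_edge","strike","bin_front"]:
    for d in spotter.landmark_of(l,f): c=d["centre"];print(l,d["confidence"],c,P[int(c[1]),int(c[0])])
m=(P[...,2]>.100)&(P[...,2]<.107)&(P[...,0]>.50)
print(m.sum(),cv2.minAreaRect((P[m][:,:2]*1000).astype(np.float32)),P[m][:,2].mean())
f=eyes.grab_frame("scene");cv2.imwrite("pics/s2.png",cv2.resize(f["pixels"][120:240,170:330],None,fx=4,fy=4))
```

```text
[-0.30573579  0.19764323 -1.6134524 ] 0.013509691802510123 58.679274916648865 11.5833
[-0.18  0.01 -0.25  1.95  0.    1.18 -0.21] 12.725 [0.44053453 0.13358192 0.31981097]
strike_edge 0.91 [303.4, 167.7] [0.50785371 0.14711129 0.1013449 ]
front_edge 0.94 [299.6, 166.4] [0.50928538 0.14118169 0.06987792]
strike 0.93 [291.0, 153.4] [0.5037648  0.1479589  0.00840377]
bin_front 0.57 [301.1, 155.1] [0.50487708 0.15945683 0.08194168]
11254 ((571.7481079101562, 165.63475036621094), (133.73080444335938, 179.5632781982422), 12.957514762878418) 0.10320150681822285
```

View pics/w2.png

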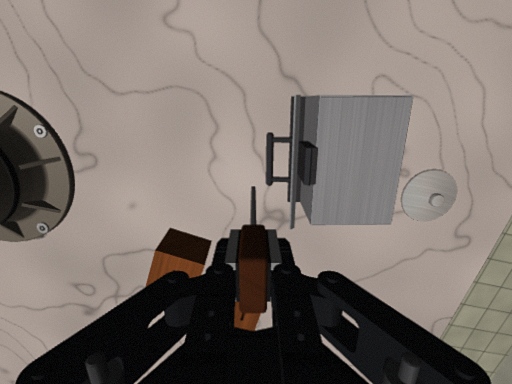

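The gauge (253,230) is gripped. The tilting front's top is at columns 290–296 and the dark strike plate at (309,163), with the gap between them.

Run:
```python
from h import *
D=np.load("w2.npz");P=D["P"];px=D["px"].astype(int)
a=np.radians(12.96);Rm=np.array([[np.cos(a),-np.sin(a)],[np.sin(a),np.cos(a)]])
B=(P[...,:2]@Rm) # bin-aligned coords
o=np.array([.502,.148])@Rm
B=(B-o)*1000
z=P[...,2]*1000
m=(z>98)&(z<109)&(B[...,0]>30)&(B[...,0]<200)
y=B[...,1][m];x=B[...,0][m];print("case y",np.percentile(y,[.5,99.5]),"x hi",np.percentile(x,[99,99.7]),"z",np.median(z[m]))
for r in (140,155,163,170,178):
    print(r,[(c,round(B[r,c,0],1),round(B[r,c,1],1),round(z[r,c]),px[r,c].sum()//3) for c in range(286,322)])
k=(z>109.5)&(z<119)&(abs(B[...,1])<45)&(B[...,0]>-3)&(B[...,0]<25)
print("strike",k.sum(),np.percentile(B[k],[2,50,98],axis=0))
```

```text
case y [-87.29913793  90.71844345] x hi [136.90192133 137.90467773] z 103.21770541089981
140 [(286, np.float64(-15.6), np.float64(30.3), 73, np.int64(44)), (287, np.float64(-14.2), np.float64(30.3), 73, np.int64(44)), (288, np.float64(-12.9), np.float64(30.4), 74, np.int64(48)), (289, np.float64(-11.2), np.float64(30.1), 72, np.int64(46)), (290, np.float64(-10.0), np.float64(30.4), 74, np.int64(43)), (291, np.float64(-8.4), np.float64(30.2), 72, np.int64(43)), (292, np.float64(-12.8), np.float64(35.7), 112, np.int64(97)), (293, np.float64(-11.8), np.float64(36.0), 114, np.int64(126)), (294, np.float64(-10.3), np.float64(35.8), 113, np.int64(89)), (295, np.float64(-9.2), np.float64(36.0), 114, np.int64(64)), (296, np.float64(-7.5), np.float64(35.6), 111, np.int64(66)), (297, np.float64(-6.0), np.float64(35.5), 110, np.int64(69)), (298, np.float64(12.7), np.float64(21.1), 7, np.int64(58)), (299, np.float64(14.3), np.float64(21.2), 7, np.int64(46)), (300, np.float64(15.9), np.float64(21.3), 7, np.int64(42)), (301, np.float64(17.8), np.float64(21.1), 6, np.int64(38)), (302, np.float64(19
[... 9519 characters left out ...]
(-15.6), 109, np.int64(44)), (313, np.float64(19.0), np.float64(-16.1), 107, np.int64(47)), (314, np.float64(19.5), np.float64(-15.2), 110, np.int64(45)), (315, np.float64(20.8), np.float64(-15.1), 110, np.int64(55)), (316, np.float64(24.2), np.float64(-17.4), 102, np.int64(120)), (317, np.float64(25.3), np.float64(-17.1), 103, np.int64(128)), (318, np.float64(26.9), np.float64(-17.4), 102, np.int64(127)), (319, np.float64(27.9), np.float64(-16.9), 104, np.int64(129)), (320, np.float64(29.3), np.float64(-17.0), 104, np.int64(132)), (321, np.float64(30.3), np.float64(-16.6), 105, np.int64(133))]
strike 294 [[  5.70315761 -22.27820725]
 [ 10.16143296   2.53153615]
 [ 20.39864529  25.44608378]]
```

```bash
cat >> h.py <<'E'
YAW=.24
def B2W(x,y,z):
    """strike frame mm -> world"""
    a=np.radians(12.96);Rm=np.array([[np.cos(a),-np.sin(a)],[np.sin(a),np.cos(a)]])
    o=np.array([.502,.148])+Rm@np.array([.0054,.0017])
    c,s=np.cos(YAW),np.sin(YAW)
    return np.r_[o+np.array([[c,-s],[s,c]])@np.array([x,y])/1000,z]
def fs():
    F=np.array(manip.get_force());c,s=np.cos(YAW),np.sin(YAW);p=manip.get_eef_pos()-B2W(0,0,0)
    return "F strike",np.round([c*F[0]+s*F[1],-s*F[0]+c*F[1],F[2]],2),"tcp strike mm",np.round([(c*p[0]+s*p[1])*1e3,(-s*p[0]+c*p[1])*1e3,p[2]*1e3],2),"t",manip.get_clock()
E
python3 - <<'E'
from h import *
q=go(B2W(-5.2,0,.235),YAW)
manip.hold(.3);print(fs())
s=manip.servo_line(B2W(-5.2,0,.187),q,feed=.03,stop_force=3)
print(s,fs(),manip.get_width())
if not s:
    s=manip.servo_line(B2W(2,0,.187),q,feed=.006,stop_force=2);print(s,fs())
f,T=wrist();cv2.imwrite("pics/w3.png",cv2.resize(f["pixels"][80:280,170:340],None,fx=3,fy=3))
E
```

```text
('F strike', array([-0.03, -0.51, -2.43]), 'tcp strike mm', array([-5.1400e+00, -2.0000e-02,  2.3612e+02]), 't', 13.825)
False ('F strike', array([-0.15,  0.14, -1.56]), 'tcp strike mm', array([ -5.11,   0.  , 187.16]), 't', 15.575) 0.013731717603299498
True ('F strike', array([ 1.16,  0.33, -0.87]), 'tcp strike mm', array([-2.2500e+00, -8.0000e-02,  1.8651e+02]), 't', 16.2583)
```

View pics/w3.png

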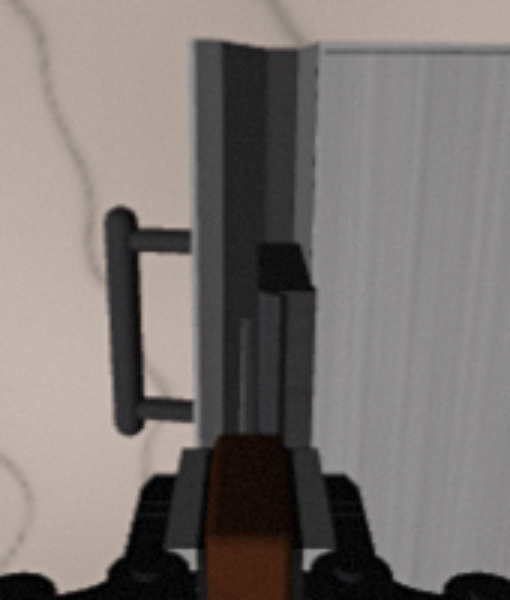

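The picture shows the blade (245,380) in the gap, parallel to the strike plate's face (258–280) and close to it. The force sign is odd for a strike contact, so I'll read it at rest and probe on with force averaging.

```bash
cat >> h.py <<'E'
def favg(n=8):
    A=[]
    for _ in range(n): manip.hold(.02);A.append(manip.get_force())
    F=np.mean(A,0);c,s=np.cos(YAW),np.sin(YAW)
    return np.round([c*F[0]+s*F[1],-s*F[0]+c*F[1],F[2]],2),np.std(A,0).round(2)
E
python3 - <<'E'
from h import *
manip.hold(.2);print(favg())
for x in (-2,-1.5,-1,-.5,0,.5,1):
    manip.servo_line(B2W(x,0,.187),feed=.01);f=favg();print(x,f,fs()[3])
    if f[0][0]<-2.5: break
print(manip.get_clock())
E
```

```text
(array([-0.04,  0.39, -1.32]), array([0.45, 0.3 , 0.34]))
-2 (array([-0.07,  0.39, -1.3 ]), array([0.3 , 0.48, 0.52])) [-1.9800e+00  1.0000e-02  1.8699e+02]
-1.5 (array([-2.65,  0.04,  0.14]), array([0.54, 0.5 , 0.3 ])) [-1.730e+00 -2.000e-02  1.869e+02]
17.4083
```

Run:
```python
from h import *
s=manip.servo_line(B2W(-1.6,0,.174),feed=.02,stop_force=5);b=favg();print(s,b[0],fs())
z=manip.get_eef_pos()[2]
n=0
while z>.142:
    z-=.0015
    s=manip.servo_line(B2W(-1.6,0,z),feed=.012,stop_force=8);f=favg(6)[0];print(s,round(z,4),f,fs()[3])
    if f[2]>4.5 or s: break
print(manip.get_clock(),manip.get_width())
```

```text
False [-3.44 -0.07 -3.27] ('F strike', array([-4.28,  0.16, -4.24]), 'tcp strike mm', array([-1.7400e+00, -6.0000e-02,  1.7394e+02]), 't', 18.3417)
False 0.1724 [-4.04 -0.05 -2.47] [-1.7000e+00 -1.0000e-02  1.7239e+02]
False 0.1709 [-4.52  0.18 -2.91] [-1.670e+00 -1.000e-02  1.709e+02]
False 0.1694 [-4.98  0.05 -2.27] [ -1.64  -0.   169.41]
False 0.1679 [-5.02  0.39 -1.87] [-1.7100e+00 -1.0000e-02  1.6788e+02]
False 0.1664 [-5.23  0.37 -1.98] [-1.6800e+00 -1.0000e-02  1.6642e+02]
False 0.1649 [-5.13  0.06 -1.96] [-1.6900e+00  1.0000e-02  1.6489e+02]
False 0.1634 [-5.21  0.11 -2.07] [-1.6800e+00 -2.0000e-02  1.6339e+02]
False 0.1619 [-5.42  0.11 -2.  ] [ -1.72  -0.   161.88]
False 0.1604 [-5.38  0.07 -2.16] [-1.7100e+00  1.0000e-02  1.6039e+02]
False 0.1589 [-5.55 -0.27 -1.78] [-1.7400e+00 -2.0000e-02  1.5888e+02]
False 0.1574 [-5.28  0.49 -1.81] [-1.7500e+00  2.0000e-02  1.5739e+02]
False 0.1559 [-5.81  0.1  -1.38] [-1.7300e+00 -3.0000e-02  1.5589e+02]
False 0.1544 [-6.02  0.21 -0.58] [-1.7200e+00  3.0000e-02  1.5446e+02]
False 0.1529 [-6.56  0.44  0.4 ] [-1.7300e+00  3.0000e-02  1.5303e+02]
False 0.1514 [-7.2   0.14  1.62] [-1.7700e+00  3.0000e-02  1.5154e+02]
False 0.1499 [-7.87  0.38  3.08] [-1.780e+00  7.000e-02  1.501e+02]
False 0.1484 [-8.    0.57  3.95] [-1.7600e+00  4.0000e-02  1.4866e+02]
False 0.1469 [-9.02  0.24  5.51] [-1.7600e+00  9.0000e-02  1.4725e+02]
25.1 0.013276549845345478
```

Run:
```python
from h import *
manip.hold(.5);print(favg(10),fs(),manip.get_gripper_force(),manip.get_ft_torque())
f,T=wrist();P=cloud(f,T)
for d in spotter.silhouettes("gauge",f)[:2]:
    p=P[d["mask"]];p=p[~np.isnan(p[:,0])];t=p[(p[:,2]>np.percentile(p[:,2],90)-.004)];print(d["confidence"],d["box"],"top z",np.percentile(p[:,2],[50,95]),cv2.minAreaRect((t[:,:2]*1000).astype(np.float32)),manip.get_eef_pos())
cv2.imwrite("pics/w4.png",cv2.resize(f["pixels"][80:280,170:340],None,fx=3,fy=3))
```

```text
(array([-9.03,  0.39,  5.67]), array([0.28, 0.45, 0.5 ])) ('F strike', array([-9.19,  0.92,  5.62]), 'tcp strike mm', array([-1.7800e+00,  7.0000e-02,  1.4723e+02]), 't', 25.7667) 59.87255036830902 [-0.41189682  1.98137648 -0.10249525]
0.71 [237.9, 187.9, 29.3, 123.8] top z [0.17529316 0.17665721] ((505.7686462402344, 149.89181518554688), (13.616084098815918, 32.75181579589844), 13.741064071655273) [0.50509908 0.15050445 0.1472158 ]
```

View pics/w4.png

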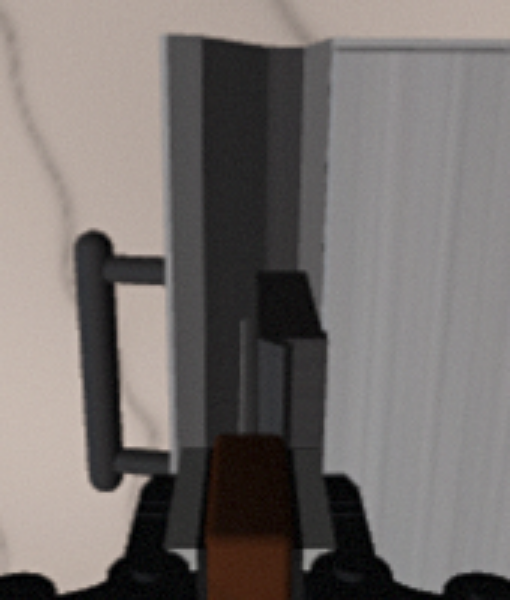

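The picture shows the blade (245,380) flat against the strike plate inside the gap, with the handle still gripped at (250,520). The handle top is at z≈0.177, so the tip is at ≈0.059 with no slip. Drag is about 7 N and steady, so I'll hand in.

```bash
python3 -c "
from h import *
print(sign_off())"
```

```text
the job is handed in; nothing more can be done
None
```

I handed the job in with the gauge still gripped and upright, its tip about 51 mm below the gap's edge, flat against the strike plate and dragging at about 7 N; `sign_off()` gave no verdict, so I can't confirm that it passed.

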